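# Shut and latch the plantain press

## Robot

A 7-joint arm with a two-finger parallel gripper is mounted at the origin on the work surface. World frame = base frame: x ahead of the robot, y to its left, z up, the work surface at z = 0. Lengths are in m, angles in rad, forces in N, time in s.
With the tool pointing down it reaches from about 0.4 to 0.85 m from the base axis. Payload 4.5 kg.
Tool frame: the origin (TCP) lies at the very end of the fingers, on their centre line; the grasp point (between the pads) lies 19 mm behind it; y points along the fingers, x is the direction in which the jaws open and shut, and the axes are right-handed (so a half turn about y gives the same grasp; the last joint's range is limited). The gripper opens to 88 mm and grips with 3 to 60 N. Pads are 18 mm wide; open, the fingers measure 123 mm over their backs; the gripper's body (75 mm by 187 mm) begins 45 mm behind the grasp point.
Start: joints at [1.381, 0.689, -0.195, 1.565, 0.157, 0.902, -0.215], TCP at [0.139, -0.609, 0.239] pointing down, gripper open.
Joint ranges: [-3.01, 3.01], [-0.46, 2.08], [-1.47, 1.51], [0.13, 2.56], [-1, 4.14], [0.04, 2.09], [-2.66, 2.66]. Speed limits (rad/s): [2.57, 2.57, 3.14, 3.14, 3.14, 3.14, 3.14].

## Interface

Orientations are given as [roll, pitch, yaw] about the fixed x, y, z axes, in that order (R = Rz(yaw) Ry(pitch) Rx(roll)).
In Python, from plant import robot gives the robot as it stands. The module is installed in compiled form; this text tells all that it offers. Calls block until the motion is done:
- robot.goto(position, orientation): joint-space move of the TCP to a pose.
- robot.move_l(position, feed=0.15, frame=None, guard=None): straight line of the TCP; frame=None keeps the orientation; feed is the mean speed in m/s. With guard (N) it stops when the force on the tool has changed by that much, and returns True; else False.
- robot.move_joints(angles): joint-space move.
- robot.ungrasp() and robot.clamp(f_grip=None): open the fingers fully, or close them until they stop; f_grip is the grip in N (None keeps the last).
- robot.pause(seconds).
- robot.inverse_kinematics(position, orientation): joint angles nearest the present ones, or None.
- robot.get_image(name): name is "side" or "top" or "wrist"; returns the picture (400x640x3 uint8, blue, green, red); there is no depth.
- robot.get_calibration(name): a dict with "camera_matrix" (3x3 intrinsics, pixels), "view" (4x4, takes a point from world to camera coordinates). Camera axes: x right, y down, z forward; pixel columns grow to the right and rows downward; lengths in m; the calibration is good to about 2 mm. A picture is of the moment at which its call begins: read the wrist's pose just before it. get_calibration takes no time and is no camera call; for the wrist camera it gives the pose at the moment of the call.
A pose or a line that the arm cannot do raises robot.PlanningError and nothing moves.
- robot.hand_in(): hands the job in, once; it reports no verdict.
Readings, each from a call of its own:
- robot.read_clock(): time.
- robot.read_joints(): joint angles.
- robot.read_joint_velocities(): joint speeds.
- robot.read_joint_torque(): joint torques, N m.
- robot.read_tool_pos(): TCP position.
- robot.read_eef_rot(): TCP orientation.
- robot.read_force(): force on the tool from outside, world axes, zero at the start.
- robot.read_moment(): the same for the moment, N m.
- robot.read_gripper_width(): finger opening in m.
Only numpy, scipy, OpenCV 4.12 (cv2) and the standard library are available. Lean on these libraries where they do the work, as an engineer would, in place of code of your own. Each camera call takes 0.05 s, during which the arm holds its last target. There are 200 camera calls.

## Task

Press the yellow plate of the plantain press down until it lies fully shut, then push the red-knobbed latch lever over past its centre so that it snaps across and stays latched over the plate. It only needs fingertip pushes: do not lift or tip the press or shove it out of its place, leave the other kitchen things where they are, and finish clear of everything.

Things in the scene. Friction and masses are not known exactly. Their poses are not given: they have to be found in the camera images.
- press: Counter-top plantain press (tostonera), loose on the surface, 1.8 kg: grey base 200 x 160 x 20 mm, with a 55 mm long, 50 mm wide handle tab on its +x end. Origin: centre of the underside of the 200 x 160 block; x towards the handle tab, y towards the latch lever, z up. Press x is within 0.35 rad of pointing away from the robot
- plate (a joint): Angle of the yellow plate in rad: 0 shut flat on the base, larger is more open (handle end up). A stiff hinge: the plate stays where it is left; 1 to 4 N pressed down on its outer half moves it
- plate_mid (a point): Point on the middle line of the yellow plate's upper face, 145 mm out from its hinge. The plate is 180 x 150 x 16 mm plus a handle tab 50 mm wide; its hinge line runs along press y at press x = -95, z = 32 mm; shut, its top is at z = 40 mm and it reaches to x = 155 mm
- plate_end (a point): Point on the upper face of the yellow plate's handle tab, 235 mm out from the hinge, 15 mm short of the tab's end (moves with the plate)
- lever (a joint): Latch lever in rad: 0 unlatched, leaning outward (press +y) 50 deg from upright; 0.87 upright (dead centre); 1.745 latched, leaning 50 deg inward over the plate. An over-centre spring drives it to the nearer end; starting it takes 2 to 3 N at the knob. Its steel toe (42 mm) points up when unlatched and lies 4 mm over the shut plate when latched
- lever_knob (a point): Centre of the red ball, 22 mm across, at the end of the steel latch lever (12 mm thick rod); 90 mm from the pivot, moves with the lever; about 107 mm above the surface at both ends and 139 mm when upright
- lever_pivot (a point): Centre of the lever's pivot: press frame x = 30, y = 100, z = 49 mm. The pivot axis is the press's x axis, so the knob swings in the press's y-z plane
- tin: Bystander: small square aluminium spice tin with a hinged lid, 70 x 55 x 65 mm, lid ajar; origin at its underside
- funnel: Bystander: aluminium funnel standing mouth down, 94 mm across, 80 mm high; origin at its underside
- spoon: Bystander: wooden spoon lying flat, 280 mm long; origin in its length, on the surface
- tongs: Bystander: steel tongs with black tips lying flat, about 250 mm long, 12 mm high; origin at its underside
- oil: Bystander: green glass bottle, 60 mm across, 190 mm tall; origin at its underside
- salt: Bystander: glass jar, 72 mm across, 100 mm tall; origin at its underside
- bowl: Bystander: blue ceramic bowl, 130 mm across, 55 mm high; origin at its underside

How it is judged:
By the outcome, as a careful person would: the job done as asked, in the order asked, and still so for the second after the job is handed in, with the robot touching nothing.
It also fails if it takes over 42 s, if anything falls off the work surface, if the arm or the gripper's body presses on something with over 40 N, if the wrist force passes 120 N, or if a joint passes its speed limit or range.

## Working session

There is one attempt and no reset: what is moved stays moved. The work goes in short steps, each a Python script; the robot and the scene stay as the last script left them, time stands still between calls to the robot, and variables do not carry over. Pictures are saved under pics/ and viewed, about 8 in all and at most 12, crops included, and the job is handed in when it is done.

```bash
mkdir -p pics
python3 - <<'E'
from plant import robot
import cv2,numpy as np
for n in("top","side"):
    cv2.imwrite(f"pics/{n}0.png",robot.get_image(n)); c=robot.get_calibration(n); print(n,np.round(c["camera_matrix"],1).tolist(),np.round(c["view"],3).tolist())
print(robot.read_clock(),robot.read_eef_rot(),robot.read_gripper_width())
E
```

```text
top [[413.8, 0.0, 324.4], [0.0, 413.8, 196.1], [0.0, 0.0, 1.0]] [[-0.023, -1.0, -0.007, -0.026], [-0.998, 0.023, -0.058, 0.571], [0.058, 0.006, -0.998, 1.329], [0.0, 0.0, 0.0, 1.0]]
side [[466.1, 0.0, 317.5], [0.0, 466.1, 197.4], [0.0, 0.0, 1.0]] [[-0.789, 0.615, -0.012, 0.487], [0.396, 0.493, -0.775, -0.136], [-0.47, -0.616, -0.632, 1.702], [0.0, 0.0, 0.0, 1.0]]
0.1 [-1.57091989  0.00165096 -1.34687951] 0.08823179718497172
```

View pics/top0.png

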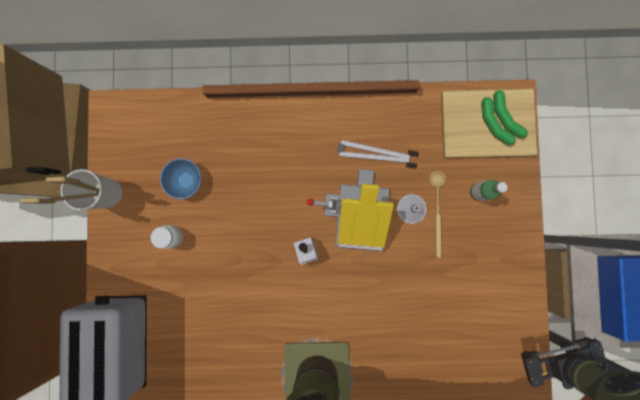

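View pics/side0.png

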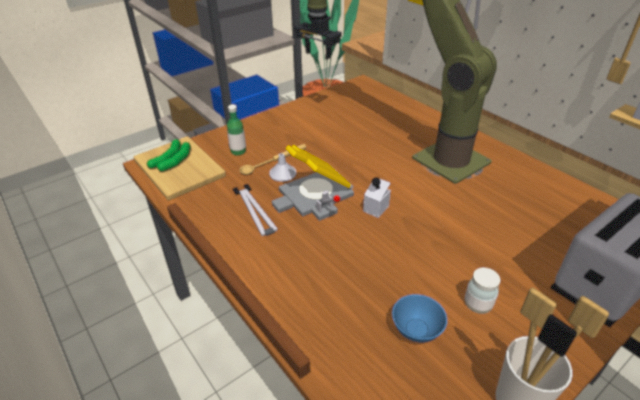

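The top view shows the press near px (365,215) with its plate half open. The knob is at about (310,202), the funnel sits close on the press's -y side at (411,209), and the tin is at (305,251). I'll enlarge both views.

Run:
```python
import cv2,numpy as np
a=cv2.imread("pics/top0.png")[160:260,290:440];b=cv2.imread("pics/side0.png")[135:225,260:400]
a=cv2.resize(a,(780,520),interpolation=cv2.INTER_CUBIC);b=cv2.resize(b,(784,504),interpolation=cv2.INTER_CUBIC)
cv2.imwrite("pics/tc.png",a);cv2.imwrite("pics/sc.png",b)
```

```text
(no output)
```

View pics/tc.png

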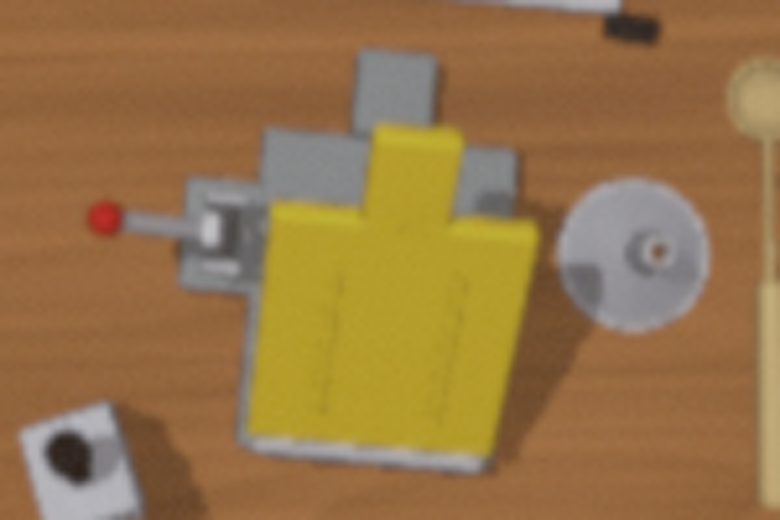

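View pics/sc.png

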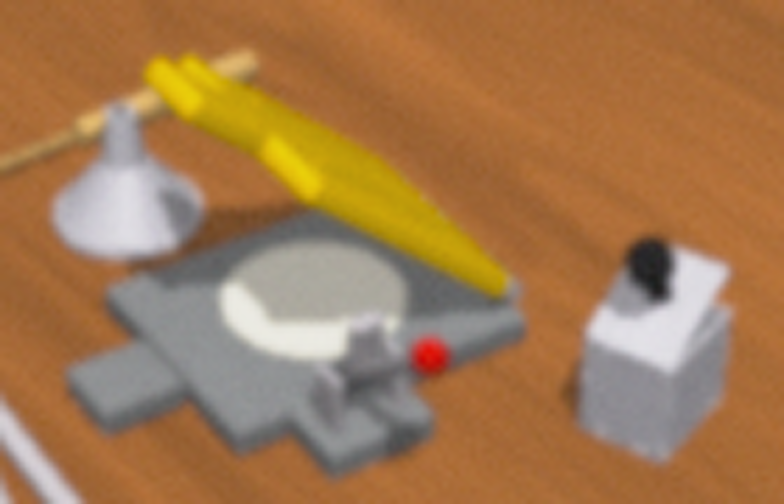

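```bash
cat > h.py <<'E'
from plant import robot
import cv2,numpy as np
from scipy.optimize import least_squares
def proj(n,P):
    c=robot.get_calibration(n);V=np.array(c["view"]);q=np.asarray(P)@V[:3,:3].T+V[:3,3];q=q@np.array(c["camera_matrix"]).T
    return q[:,:2]/q[:,2:]
def pl(r,y,n,t): return [-95+r*np.cos(t)-n*np.sin(t),y,32+r*np.sin(t)+n*np.cos(t)]
def world(P,p):
    c,s=np.cos(p[2]),np.sin(p[2]);P=np.atleast_2d(P)/1000.
    return np.c_[p[0]+c*P[:,0]-s*P[:,1],p[1]+s*P[:,0]+c*P[:,1],P[:,2]]
K=[30,100+90*np.sin(np.radians(50)),49+90*np.cos(np.radians(50))]
E
python3 - <<'E'
from h import *
B=[[100,80,20],[100,-80,20],[155,25,20],[155,-25,20],K]
def model(p):
    t=p[3]
    T=B+[pl(250,25,-8,t),pl(250,-25,-8,t),pl(180,75,8,t),pl(180,-75,8,t)]
    S=B+[pl(250,-25,8,t),pl(250,25,8,t),pl(250,-25,-8,t),pl(250,25,-8,t)]
    return np.r_[proj("top",world(T,p)),proj("side",world(S,p))]
t=np.array([[265,128],[517,148],[359,50],[437,55],[105,218],[375,124],[460,128],[272,212],[538,232]])/5.2+[290,160]
s=np.array([[240,432],[108,290],[110,410],[70,378],[430,357],[160,58],[202,100],[147,80],[190,118]])/5.6+[260,135]
o=np.r_[t,s]
f=least_squares(lambda p:(model(p)-o).ravel(),[.5,-.1,0,.5],loss="soft_l1")
p=f.x;print(p,np.degrees(p[2:]));print(np.round(model(p)-o,1).tolist())
np.save("p.npy",p)
print("knob",world(K,p),"mid",world(pl(145,0,8,p[3]),p),"end",world(pl(235,0,8,p[3]),p),world(pl(145,0,8,0),p))
c=robot.get_calibration("top");print(np.linalg.inv(c["view"])[:3,3])
E
```

```text
[ 0.49788015 -0.15816241 -0.11489055  0.73921625] [-6.5827436 42.3539715]
[[-1.0, 0.1], [-0.3, 0.7], [-0.7, -0.2], [-0.4, 0.3], [-0.7, 0.5], [-1.0, -1.0], [0.3, -0.2], [-1.3, 3.0], [-0.9, 3.9], [-0.4, -0.5], [-0.6, -1.6], [-0.9, -0.1], [-1.0, -2.9], [0.3, -0.9], [-0.9, -0.9], [-0.4, -0.7], [-1.5, -0.5], [-1.2, 0.5]]
knob [[0.54704977 0.00622866 0.10685088]] mid [[ 0.50460042 -0.15893792  0.13559977]] end [[ 0.57067166 -0.16656246  0.19623357]] [[ 0.54755052 -0.16389431  0.04      ]]
[ 0.49184844 -0.04654902  1.36022691]
```

The fit gives press (0.498, -0.158), yaw -0.115 and plate angle 0.74 rad, consistent to about 1–3 px. Next I close the fingers and sweep the plate down along its arc.

Run:
```python
from h import *
p=np.load("p.npy");O=[-np.pi/2,0,p[2]]
W=lambda P:world(P,p)[0]
st=lambda s:print(s,np.round(robot.read_tool_pos(),4),np.round(robot.read_force(),1),round(robot.read_clock(),2))
robot.clamp(5)
a=np.array(robot.read_tool_pos());a[2]=.32;robot.move_l(a,feed=.25)
robot.goto(W(pl(205,0,8,p[3]))+[0,0,.09],O);st("above")
print(robot.move_l(W(pl(205,0,8,p[3])) +[0,0,.035],feed=.15,guard=5));st("pre")
for t in (.65,.5,.35,.2,.1,.05):
    g=robot.move_l(W(pl(205,0,8,t)),feed=.1,guard=25);st((t,g))
    if g: break
```

```text
above [ 0.5483 -0.1657  0.2659] [ 0.2 -1.3  0.5] 4.05
False
pre [ 0.5489 -0.1643  0.2113] [ 0.5 -0.9  0.4] 4.57
(0.65, False) [ 0.5607 -0.1652  0.1621] [-0.4  0.3  0.3] 5.22
(0.5, False) [ 0.5785 -0.1674  0.1371] [-0.7  0.3  0.5] 5.67
(0.35, False) [ 0.592  -0.169   0.1094] [0.8 1.  0.2] 6.13
(0.2, False) [ 0.6012 -0.17    0.0799] [-0.3  0.2  0.4] 6.59
(0.1, False) [ 0.6048 -0.1705  0.0596] [-0.4  0.4  0.2] 6.95
(0.05, False) [ 0.6061 -0.1707  0.0496] [0.3 0.7 0.1] 7.2
```

The arc showed almost no contact force, so I'll check the picture before going on.

Run:
```python
from h import *
b=robot.get_image("side")[105:225,240:400];a=robot.get_image("top")[140:260,280:440]
cv2.imwrite("pics/c1.png",np.hstack([cv2.resize(x,(400,300) if 0 else (400,300),interpolation=cv2.INTER_CUBIC) for x in(a,b)]))
```

```text
(no output)
```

View pics/c1.png

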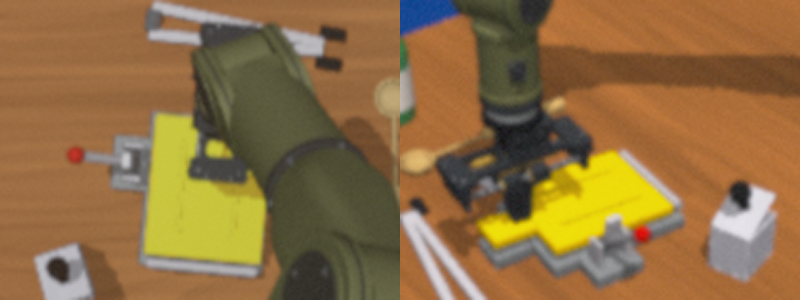

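The plate has followed the finger and is nearly shut, and the press hasn't moved. Now I press it fully shut with a guarded push at mid-plate.

Run:
```python
from h import *
p=np.load("p.npy")
W=lambda *P:world(P,p)[0]
st=lambda s:print(s,np.round(robot.read_tool_pos(),4),np.round(robot.read_force(),1),round(robot.read_clock(),2))
robot.move_l(W(110,0,65),feed=.1);robot.move_l(W(60,0,65),feed=.12)
g=robot.move_l(W(60,0,42),feed=.06,guard=15);st(g)
if not g: g=robot.move_l(W(60,0,33),feed=.02,guard=15);st(g)
robot.pause(.3);st("hold")
robot.move_l(W(60,0,210),feed=.2)
# over to outside of the knob
robot.move_l(W(30,225,210),feed=.25);st("out")
b=robot.get_image("side")[135:225,260:400];a=robot.get_image("top")[160:260,290:440]
cv2.imwrite("pics/c2.png",np.hstack([cv2.resize(x,(400,300),interpolation=cv2.INTER_CUBIC) for x in(a,b)]))
```

```text
False [ 0.5571 -0.1649  0.0413] [-0.5 -0.4 -1.1] 8.7
True [ 0.5575 -0.1651  0.0404] [-0.8 -0.7  7.4] 8.97
hold [ 0.5575 -0.165   0.0404] [-1.   0.5  7.2] 9.27
out [0.5533 0.06   0.2095] [-0.  -0.6  0.4] 11.32
```

View pics/c2.png

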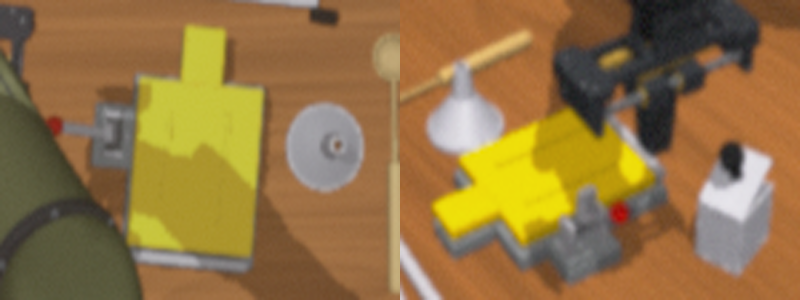

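The plate lies flat: contact came at z = 0.0404. Next is the lever, pushing the knob along its arc.

Run:
```python
from h import *
p=np.load("p.npy")
W=lambda *P:world(P,p)[0]
st=lambda s:print(s,np.round(robot.read_tool_pos(),4),np.round(robot.read_force(),1),round(robot.read_clock(),2))
robot.move_l(W(30,225,95),feed=.2);st("low")
for d in (50,40,30,20,10,0,-8,-16):
    f=np.radians(d)
    g=robot.move_l(W(30,100+90*np.sin(f)+19,49+90*np.cos(f)-12),feed=.08,guard=20);st((d,g))
    if g: break
robot.pause(.2)
robot.move_l(W(30,150,150),feed=.15);robot.move_l(W(30,230,260),feed=.25);st("away")
robot.goto([.3,.3,.35],[-np.pi/2,0,p[2]]);st("clear")
b=robot.get_image("side")[135:225,260:400];a=robot.get_image("top")[160:260,290:440]
cv2.imwrite("pics/c3.png",np.hstack([cv2.resize(x,(400,300),interpolation=cv2.INTER_CUBIC) for x in(a,b)]))
```

```text
low [0.5541 0.0619 0.0956] [ 0.1 -0.3 -0.3] 12.15
(50, False) [0.5501 0.0261 0.0956] [0.9 5.3 1.5] 12.77
(40, False) [0.5493 0.0158 0.1071] [1.3 6.1 3.6] 13.12
(30, False) [0.5482 0.0023 0.1161] [2.9 5.3 3.6] 13.47
(20, False) [ 0.5456 -0.0135  0.1218] [3.6 1.5 0.9] 13.82
(10, False) [ 0.542  -0.0292  0.1251] [ 0.7  0.3 -0.4] 14.17
(0, False) [ 0.5407 -0.0447  0.1267] [-0.7  0.3 -0.2] 14.52
(-8, False) [ 0.5396 -0.0568  0.126 ] [-0.3  0.1 -0.7] 14.82
(-16, False) [ 0.5382 -0.0689  0.1233] [ 0.  -0.5  0.7] 15.13
away [0.5533 0.0646 0.2587] [ 1.1  0.6 -0.5] 16.58
clear [0.3012 0.2991 0.3495] [ 0.2 -0.  -1.2] 17.93
```

View pics/c3.png

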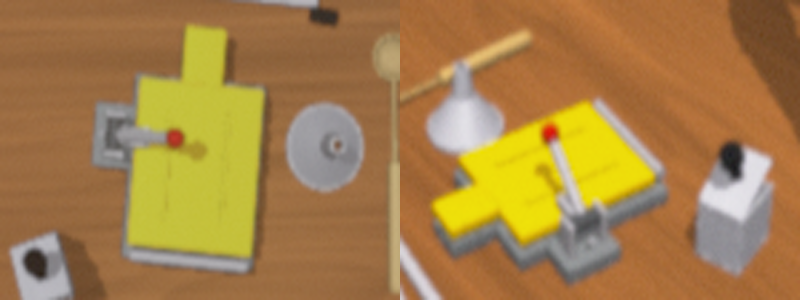

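Latched: in the top crop the knob lies over the plate at (175,138), and the press and neighbours haven't moved between pictures. I'll check the knob against the prediction, then hand in.

Run:
```python
from h import *
p=np.load("p.npy");k=[[30,200-K[1],K[2]]]
print(proj("top",world(k,p)),(175*.375+290,138/3+160),proj("side",world(k,p)),(150*.35+260,132*.3+135))
def diff(n):
    a=cv2.imread(f"pics/{n}0.png");b=robot.get_image(n);return a,b
a,b=diff("top")
for nm,(y0,y1,x0,x1) in dict(funnel=(192,226,396,428),tin=(236,268,292,320),tongs=(136,168,335,420),tab=(170,178,355,376),pivot=(190,216,322,334)).items():
    t=a[y0:y1,x0:x1];r=cv2.matchTemplate(b[y0-6:y1+6,x0-6:x1+6],t,cv2.TM_CCOEFF_NORMED);_,v,_,l=cv2.minMaxLoc(r);print(nm,round(v,2),l[0]-6,l[1]-6)
robot.hand_in();print(robot.read_clock())
```

```text
[[354.85884876 206.63369893]] (355.625, 206.0) [[313.06060049 174.38151502]] (312.5, 174.6)
funnel 0.9 0 0
tin 1.0 0 0
tongs 1.0 0 0
tab 0.42 1 3
pivot 0.7 -2 0
the job is handed in; nothing more can be done
the job is handed in; nothing more can be done
```

The plate is fully shut and the lever is latched over it. I handed the job in at about 18 s with the arm parked clear of everything.

- **Plate:** I swept it down along its arc with closed fingertips, then pressed it at mid-plate. Contact came at z = 40.4 mm, against 40 mm for a shut plate, and the wrist read about 7 N.
- **Lever:** I pushed the knob round its arc, with readings up to about 7 N. The push force fell to almost nothing before the nominal upright position, so I confirmed the latch by picture. The knob is within about 1 px of its predicted latched position in both the top and side views.
- **Other things:** Image matching showed no shift in the funnel, tin or tongs. I did not check the spoon, oil, salt or bowl that way, but the arm did not work near them.
- **Press position:** Two matching checks here were poor: the handle tab scored 0.42 and the lever mount 0.70. The plate and lever now look different in those patches, so they do not tell us whether the press moved. The knob match and the before-and-after pictures show no visible movement of the press.

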